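# Show the helper the missing chair bolt

## Robot

A 6-joint arm with a two-finger parallel gripper is mounted at the origin on the work surface. World frame = base frame: x ahead of the robot, y to its left, z up, the work surface at z = 0. Lengths are in m, angles in rad, forces in N, time in s.
With the tool pointing down it reaches from about 0.3 to 0.775 m from the base axis. Payload 14.6 kg.
Tool frame: the origin (TCP) lies at the centre of the arm's flange, where the gripper is bolted on; the fingertips stand 199 mm ahead of it and the grasp point (between the pads) lies 180 mm ahead of it; z points along the fingers, y is the line along which they close (so a half turn about z gives the same grasp; the last joint's range is limited). The gripper opens to 94 mm and grips with 3 to 60 N. Pads are 16 mm wide; open, the fingers measure 119 mm over their backs; the gripper's body (75 mm by 177 mm) begins 78 mm behind the grasp point.
Start: joints at [1.063, 0.3, 1.521, -0, 1.321, -0.067], TCP at [0.235, 0.497, 0.405] pointing down, gripper open.
Joint ranges: [-3.03, 3.03], [-0.79, 2.21], [0.23, 2.52], [-1.04, 4.18], [0, 3.07], [-2.55, 2.55]. Speed limits (rad/s): [2.22, 2.22, 2.57, 3.14, 3.14, 3.14].

## Interface

Orientations are given as [roll, pitch, yaw] about the fixed x, y, z axes, in that order (R = Rz(yaw) Ry(pitch) Rx(roll)).
In Python, from station import ctrl gives the robot as it stands. The module is installed in compiled form; this text tells all that it offers.
- The arm moves only by the tool servo_tool, never from a script. Its argument "motion" is a list of rows, each a list of 5 numbers: the closure, from 0 (fully open) to 1 (shut), then the shift along the world's x, y, z in cm, then the turn about the world's z in degrees. A call has 1 to 20 rows; each row is the pose to reach, as a shift and turn from the pose commanded when the call began; what a row does not reach only later rows make up. A row lasts 1/8 s, in which the tool goes at most 62.5 mm and 10.7 degrees, less where a joint would pass 70% of its speed; a pose out of reach is approached as far as the arm can. A call with a gripper value outside its range is refused whole. The fingers move at their own pace and stop on an object; "squeeze" is the grip in N (left out, the last holds). Time passes only in rows, so rows that repeat a pose let the fingers close. It gives the time, the measured TCP pose, the force, the opening and the grip force at its end, in the units of the state.
- ctrl.get_obs(): the state, without advancing time (a new reading comes with each control period).
- ctrl.camera(name): name is "side" or "top" or "wrist"; returns a dict with "image" (480x640x3 uint8, red, green, blue), "fx", "fy", "cx", "cy" (pixels), "dist" ([k1, k2, p1, p2, k3] as OpenCV has them; the pictures are not rectified), "camera_from_world" (4x4, takes a point from world to camera coordinates); the wrist camera has in their place "hand_eye" (4x4, takes a point from camera to tool coordinates, whose origin is the TCP and whose axes are the flange's). Camera axes: x right, y up, looking along -z (the intrinsics and any distortion apply to the point x, -y, -z); pixel columns grow to the right and rows downward; lengths in m; the calibration is good to about 2 mm. A picture is of the moment at which its call begins: read the wrist's pose just before it. There is no depth.
- ctrl.hand_in(): hands the job in; it is judged then, once.
The state is a dict: "time_s": time; "qpos": joint angles; "joint_vel": joint speeds; "tau": joint torques, N m; "ee_pos": TCP position; "eef_rot": TCP orientation; "force": force on the tool from outside, world axes, zero at the start; "moment": the same for the moment, N m; "grip_width": finger opening in m; "grip_force": force on a finger pad.
Only numpy, scipy, OpenCV 4.12 (cv2) and the standard library are available. Lean on these libraries where they do the work, as an engineer would, in place of code of your own. Each camera call takes 0.05 s, during which the arm holds its last target. There are 200 camera calls.

## Task

Call the helper by pressing the red button, then show what is missing from the garden-chair backrest: point down at the empty bolt hole, fingertips about 2 cm above it, for two full seconds. Then point in the same way, just above the rim, at the pot of brass bolts that it needs, for two full seconds, and finish there, still pointing. Touch nothing but the button, lift or shift nothing, and do not bring the fingertips down over any sound bolt or wrong pot on the way.

Things in the scene. Friction and masses are not known exactly. Their poses are not given: they have to be found in the camera images.
- call (a joint): travel of the red call button in m: 0 = released, 0.006 = fully pressed; it springs back by itself. It starts to move at about 1.5 N and is fully down at 5 N
- call_top (a point): centre of the top face of the red round call button (36 mm across) standing in a low yellow round housing (52 mm across, 12 mm high) on the left part of the bench; with the button released this face is about 22 mm above the bench. The button is pressed straight down
- backrest: garden-chair backrest, flat and fixed: three wooden slats (45 x 350 x 18 mm, along its y, 75 mm apart in x, one at its origin) on two green iron bars (along x, at y = +-130 mm) whose far (+x) ends curl up into scrolls about 80 mm high. Origin: centre of the underside, z up; slat tops 34 mm above the bench. Of six bolt places (slat over bar) five hold bolts, one is empty
- gap: the empty bolt place: a black hole 17 mm across in a pale ring of bare wood 33 mm across, flush with the upper face of a slat. Origin: centre of the hole at the slat's upper face, z up. It is at any one of the six bolt places
- bolt1: one of the five sound brass dome bolts in the backrest: 25 mm across, 7 mm high. Origin: centre of its underside on the slat's upper face, z up
- bolt2: one of the five sound brass dome bolts in the backrest: 25 mm across, 7 mm high. Origin: centre of its underside on the slat's upper face, z up
- bolt3: one of the five sound brass dome bolts in the backrest: 25 mm across, 7 mm high. Origin: centre of its underside on the slat's upper face, z up
- bolt4: one of the five sound brass dome bolts in the backrest: 25 mm across, 7 mm high. Origin: centre of its underside on the slat's upper face, z up
- bolt5: one of the five sound brass dome bolts in the backrest: 25 mm across, 7 mm high. Origin: centre of its underside on the slat's upper face, z up
- brass_pot_mouth (a point): centre of the open mouth, 50 mm above the bench, of the white plastic pot holding brass dome bolts like those in the backrest; 64 mm across at the rim, contents below the rim. It stands loose and upright, z up. The three pots, on the right of the bench, trade places
- black_pot_mouth (a point): centre of the open mouth, 50 mm above the bench, of the white plastic pot holding black wood screws; 64 mm across at the rim, contents below the rim. It stands loose and upright, z up. The three pots, on the right of the bench, trade places
- plug_pot_mouth (a point): centre of the open mouth, 50 mm above the bench, of the white plastic pot holding pale wooden plugs; 64 mm across at the rim, contents below the rim. It stands loose and upright, z up. The three pots, on the right of the bench, trade places
- sanding_block: bystander: cork sanding block 110 x 60 x 35 mm, front left; origin: centre of its underside
- brush: bystander: paintbrush 200 mm long, 20 mm high, lying front right; origin: underside, half-way along
- screwdriver: bystander: red-handled screwdriver 200 mm long, 26 mm high, lying far right; origin: underside, half-way along
Things that resemble listed ones, but are neither listed nor needed, are in the scene too. Several things look just like the part that bears call: the one meant starts nearest to the robot's base.

How it is judged:
On the way, in this order (a step that is already met when the one before it is completed fails the run):
1. the call button is pressed down (at least 4 of its 6 mm) (value of joint call above 0.004 m), for 0.02 s.
2. the fingertips dwell just above the empty bolt hole for at least 1.5 s (horizontal distance between the grasp point and gap below 0.026 m and z of the grasp point in the frame of gap between 0.021 and 0.065 m), for 1.5 s.
3. the fingertips dwell just above the pot of brass bolts for at least 1.5 s (horizontal distance between the grasp point and brass_pot_mouth below 0.026 m and z of the grasp point in the frame of brass_pot_mouth between 0.021 and 0.065 m), for 1.5 s.
At the end, for the whole second after the job is handed in: Still pointing at the brass-bolt pot: grasp point within 26 mm sideways of the mouth's centre and 21 to 65 mm above it (fingertips some 2 to 46 mm), as over the hole before; button released (under 2 mm); pots and bystanders within 5 mm of their start (all of step 3 and value of joint call below 0.002 m and distance of each of brass_pot_mouth, black_pot_mouth, plug_pot_mouth, sanding_block, brush, screwdriver from where it was at the start of the episode below 0.005 m); the robot touches nothing.
It fails at once if the robot touches anything but the call button (contact force between any of the fingers, the arm and anything else above 0.5 N and horizontal distance between the grasp point and call_top above 0.06 m).
It fails at once if a pot or bystander is shifted more than 5 mm (distance of any of brass_pot_mouth, black_pot_mouth, plug_pot_mouth, sanding_block, brush, screwdriver from where it was at the start of the episode above 0.005 m).
It fails at once if the fingertips come down over a sound bolt or a wrong pot (within 22 mm sideways and less than about 30 mm above it) ((horizontal distance between the grasp point and bolt1 below 0.022 m and z of the grasp point in the frame of bolt1 below 0.05 m) or (horizontal distance between the grasp point and bolt2 below 0.022 m and z of the grasp point in the frame of bolt2 below 0.05 m) or (horizontal distance between the grasp point and bolt3 below 0.022 m and z of the grasp point in the frame of bolt3 below 0.05 m) or (horizontal distance between the grasp point and bolt4 below 0.022 m and z of the grasp point in the frame of bolt4 below 0.05 m) or (horizontal distance between the grasp point and bolt5 below 0.022 m and z of the grasp point in the frame of bolt5 below 0.05 m) or (horizontal distance between the grasp point and black_pot_mouth below 0.022 m and z of the grasp point in the frame of black_pot_mouth below 0.05 m) or (horizontal distance between the grasp point and plug_pot_mouth below 0.022 m and z of the grasp point in the frame of plug_pot_mouth below 0.05 m)).
It also fails if it takes over 53 s, if anything falls off the work surface, if the arm or the gripper's body presses on something with over 40 N, if the wrist force passes 120 N, or if a joint passes its speed limit or range.

## Working session

There is one attempt and no reset: what is moved stays moved. The work goes in short steps, Python scripts to look and compute and a tool call to move; the robot and the scene stay as the last step left them, time stands still between calls to the robot, and variables do not carry over. Pictures are saved under pics/ and viewed, at most 10 in all, crops included, and the job is handed in when it is done.

Besides the shell and the picture viewer there is one more tool, called after "Call:" as name(argument=value, ...) on one line, values as JSON. servo_tool: Moves the arm, as the interface text tells. Its arguments: {"type":"object","properties":{"motion":{"type":"array","items":{"type":"array","items":{"type":"number"}}},"squeeze":{"type":"number"}},"required":["motion"]}

```bash
mkdir -p pics; cat > h.py <<'E'
import numpy as np, cv2
from station import ctrl
from scipy.spatial.transform import Rotation as R
def grab(n):
    o=ctrl.get_obs(); c=ctrl.camera(n)
    if n=="wrist":
        T=np.eye(4); T[:3,:3]=R.from_euler('xyz',o["eef_rot"]).as_matrix(); T[:3,3]=o["ee_pos"]
        c["wfc"]=T@np.array(c["hand_eye"])
    else: c["wfc"]=np.linalg.inv(np.array(c["camera_from_world"]))
    return c
def plane(c,uv,z):
    K=np.array([[c["fx"],0,c["cx"]],[0,c["fy"],c["cy"]],[0,0,1.]])
    p=cv2.undistortPoints(np.array(uv,float).reshape(-1,1,2),K,np.array(c["dist"],float)).reshape(-1,2)
    d=np.c_[p[:,0],-p[:,1],-np.ones(len(p))]@c["wfc"][:3,:3].T; o=c["wfc"][:3,3]
    return o+d*((z-o[2])/d[:,2])[:,None]
def save(c,f): cv2.imwrite("pics/"+f,cv2.cvtColor(c["image"],cv2.COLOR_RGB2BGR))
E
python3 - <<'E'
from h import *
import pickle
o=ctrl.get_obs(); print(o["time_s"],o["ee_pos"],o["eef_rot"])
for n in("top","side"):
    c=grab(n); save(c,n+".png"); pickle.dump(c,open(n+".pkl","wb")); print(n,c["wfc"][:3,3])
E
```

```text
0.0 [0.23466171 0.49739463 0.40411048] [-3.14050416e+00 -7.51878808e-05  2.70078014e+00]
top [0.31852197 0.03273109 1.14627092]
side [0.45357701 1.10887177 0.79914976]
```

View pics/top.png

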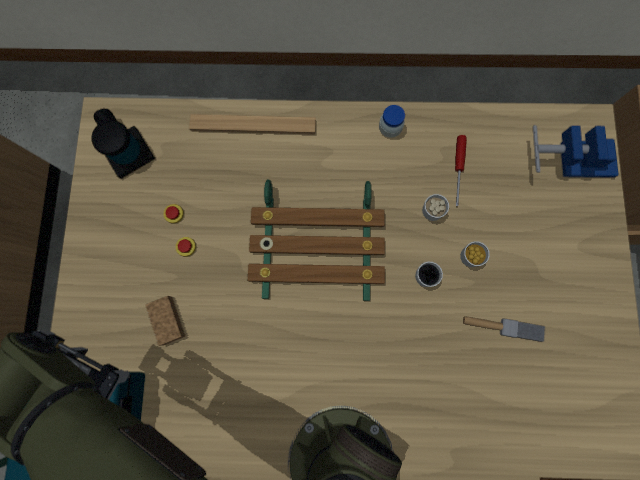

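View pics/side.png

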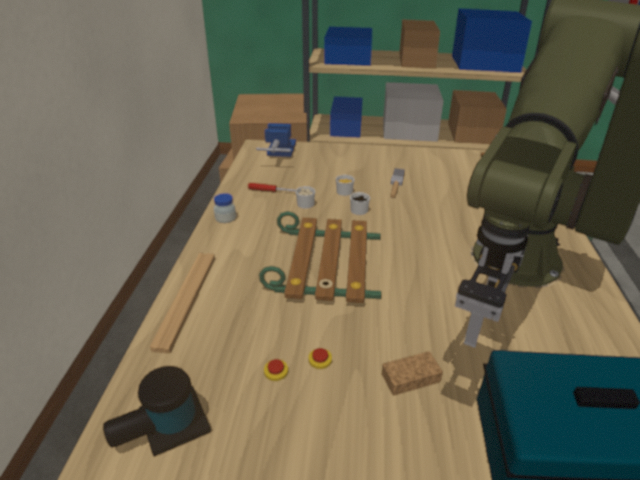

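The top view shows red buttons at (174,214) and (186,247), the hole at (266,244), and the brass pot at (476,255), black at (429,275) and plugs at (436,207). In the side view the buttons are at (275,369) and (320,357), and the hole is at (326,284).

```bash
python3 - <<'E'
from h import *
import pickle
ref={}
for n in("top","side"):
    c=pickle.load(open(n+".pkl","rb")); hsv=cv2.cvtColor(c["image"],cv2.COLOR_RGB2HSV)
    print(n)
    m=((hsv[...,0]<8)|(hsv[...,0]>172))&(hsv[...,1]>170)&(hsv[...,2]>90)
    k,_,st,ce=cv2.connectedComponentsWithStats(m.astype(np.uint8))
    for i in range(1,k):
        if st[i,4]>30: print("red",ce[i].round(1),st[i,2:],plane(c,ce[i],.022).round(4)[0])
c=pickle.load(open("top.pkl","rb"))
P=lambda uv,z:plane(c,uv,z)[0].round(4)
print("gap",P((266,244),.034))
for b in [(268,216),(367,217),(367,245),(265,272),(367,274)]: print("bolt",P(b,.038))
for n,b in dict(brass=(476.5,254.5),black=(429.5,274.5),plug=(436,207)).items(): print(n,P(b,.05))
print("block",P((167,321),.035),"scrolls",P((269,185),.08),P((368,187),.08))
s=pickle.load(open("side.pkl","rb")); print("side gap",plane(s,(326,284),.034))
E
```

```text
top
red [460.7 151.1] [  9  34 190] [ 0.7938 -0.3113  0.022 ]
red [171.4 212. ] [ 12  13 111] [0.6095 0.4599 0.022 ]
red [183.5 245.3] [ 12  12 115] [0.5204 0.42   0.022 ]
side
red [261.5 186.7] [ 26   7 123] [ 0.7863 -0.2995  0.022 ]
red [319.8 354.6] [ 13  12 135] [0.5177 0.4214 0.022 ]
red [275.3 366.2] [ 14  13 146] [0.6067 0.4616 0.022 ]
gap [0.5257 0.2028 0.034 ]
bolt [0.5992 0.2005 0.038 ]
bolt [ 0.6012 -0.0571  0.038 ]
bolt [ 0.5272 -0.0573  0.038 ]
bolt [0.4526 0.2012 0.038 ]
bolt [ 0.4526 -0.0574  0.038 ]
brass [ 0.5059 -0.3313  0.05  ]
black [ 0.453  -0.2123  0.05  ]
plug [ 0.6279 -0.2335  0.05  ]
block [0.3256 0.4402 0.035 ] scrolls [0.6698 0.1954 0.08  ] [ 0.6689 -0.056   0.08  ]
side gap [[0.52332138 0.20246471 0.034     ]]
```

The two views agree within 3 mm. The button meant is the nearer one, at about (0.519, 0.421). Closing the fingers and going above it.

Call:
servo_tool(motion=[[1,4,-1,0,0],[1,9,-2.5,0,0],[1,14,-4,0,0],[1,19,-5,0,0],[1,24,-6.5,0,0],[1,27,-7.2,-2,0],[1,28.4,-7.6,-6,0],[1,28.4,-7.6,-10,0],[1,28.4,-7.6,-13,0],[1,28.4,-7.6,-14.4,0],[1,28.4,-7.6,-14.4,0],[1,28.4,-7.6,-14.4,0]], squeeze=5)

```text
time_s: 1.6
ee_pos: [0.5188, 0.4216, 0.2621]
eef_rot: [3.14, 0.001, 2.701]
force: [1.0, -0.1, -0.0]
grip_width: 0.0004
grip_force: 0.0
```

```bash
python3 - <<'E'
from h import *
o=ctrl.get_obs(); print(o["time_s"],o["ee_pos"],o["eef_rot"],o["force"],o["grip_width"])
c=grab("wrist"); save(c,"w1.png")
hsv=cv2.cvtColor(c["image"],cv2.COLOR_RGB2HSV)
m=((hsv[...,0]<8)|(hsv[...,0]>172))&(hsv[...,1]>170)&(hsv[...,2]>90)
k,_,st,ce=cv2.connectedComponentsWithStats(m.astype(np.uint8))
for i in range(1,k):
    if st[i,4]>100: print("red",ce[i].round(1),st[i],plane(c,ce[i],.022).round(4)[0])
E
```

```text
1.6 [0.51883356 0.42162705 0.26211942] [3.13986270e+00 9.26112795e-04 2.70085993e+00] [ 0.97004078 -0.08577618 -0.04486   ] 0.00043233774280270864
red [312.7 255.3] [ 289  237   49   39 1431] [0.5137 0.4196 0.022 ]
red [423.4 335. ] [406 318  31  39 631] [0.6037 0.4663 0.022 ]
```

View pics/w1.png

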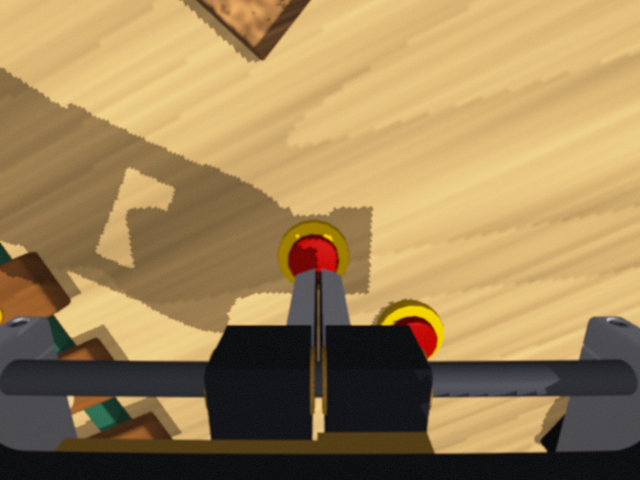

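The wrist view shows the meant button at (313,255), partly hidden by the closed fingers. That bias explains its slightly lower x, so the earlier estimate stands. Pressing now.

Call:
servo_tool(motion=[[1,-0.1,0,-2,0],[1,-0.1,0,-3.3,0],[1,-0.1,0,-3.8,0],[1,-0.1,0,-4.1,0],[1,-0.1,0,-4.3,0],[1,-0.1,0,-4.5,0],[1,-0.1,0,-4.5,0],[1,-0.1,0,-4.5,0]])

```text
time_s: 2.65
ee_pos: [0.5177, 0.4215, 0.216]
eef_rot: [3.141, 0.0, 2.701]
force: [-2.4, -0.8, 4.7]
grip_width: 0.0006
grip_force: 2.3
```

Call:
servo_tool(motion=[[1,0,0,-0.1,0],[1,0,0,-0.2,0],[1,0,0,-0.2,0],[1,0,0,-0.2,0]])

```text
time_s: 3.15
ee_pos: [0.5177, 0.4215, 0.2153]
eef_rot: [3.141, 0.0, 2.701]
force: [-6.9, -5.6, 16.9]
grip_width: 0.0006
grip_force: 8.7
```

The button bottomed out: the force jumped to 17 N. Lifting and moving over the hole.

Call:
servo_tool(motion=[[1,0,0,2,0],[1,0,0,6,0],[1,0,0,11,0],[1,0,-2,14,0],[1,0.2,-6,14,0],[1,0.4,-11,14,0],[1,0.5,-16,14,0],[1,0.6,-20,14,0],[1,0.7,-21.9,14,0],[1,0.7,-21.9,14,0],[1,0.7,-21.9,14,0]])

```text
time_s: 4.53
ee_pos: [0.5247, 0.2035, 0.3537]
eef_rot: [3.141, 0.0, 2.702]
force: [-0.8, 0.7, 0.0]
grip_width: 0.0005
grip_force: 0.0
```

```bash
python3 - <<'E'
from h import *
o=ctrl.get_obs(); print(o["time_s"],o["ee_pos"],o["force"])
c=grab("wrist"); save(c,"w2.png")
K=np.array([[c["fx"],0,c["cx"]],[0,c["fy"],c["cy"]],[0,0,1.]])
p=np.linalg.inv(c["wfc"])@np.array([.5245,.2027,.034,1])
print(cv2.projectPoints(np.array([[p[0],-p[1],-p[2]]]),np.zeros(3),np.zeros(3),K,np.array(c["dist"],float))[0])
E
```

```text
4.525 [0.52465894 0.20348629 0.35368153] [-0.79657464  0.68724265  0.03013351]
[[[318.06157274 231.62709207]]]
```

View pics/w2.png

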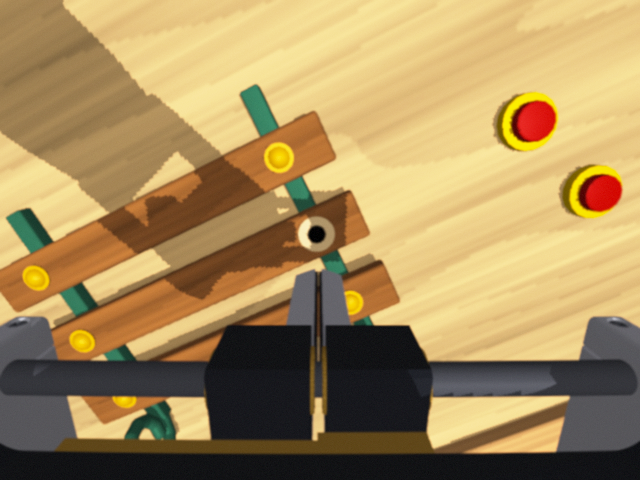

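The hole is at (316,234) against a predicted (318,232), which is about 1 mm off. Descending 10 cm and holding.

Call:
servo_tool(motion=[[1,0,0,-4,0],[1,0,0,-7.5,0],[1,0,0,-9.3,0],[1,0,0,-10,0],[1,0,0,-10,0],[1,0,0,-10,0],[1,0,0,-10,0],[1,0,0,-10,0],[1,0,0,-10,0],[1,0,0,-10,0],[1,0,0,-10,0],[1,0,0,-10,0],[1,0,0,-10,0],[1,0,0,-10,0],[1,0,0,-10,0],[1,0,0,-10,0],[1,0,0,-10,0],[1,0,0,-10,0],[1,0,0,-10,0],[1,0,0,-10,0]])

```text
time_s: 7.08
ee_pos: [0.5247, 0.2024, 0.2536]
eef_rot: [-3.142, -0.0, 2.701]
force: [0.2, 0.2, 0.2]
grip_width: 0.0003
grip_force: 0.0
```

Call:
servo_tool(motion=[[1,0,0,0,0],[1,0,0,0,0],[1,0,0,0,0],[1,0,0,0,0]])

```text
time_s: 7.58
ee_pos: [0.5247, 0.2024, 0.2537]
eef_rot: [3.142, -0.0, 2.701]
force: [-0.6, 0.7, -0.0]
grip_width: 0.0005
grip_force: 0.0
```

Call:
servo_tool(motion=[[1,0,0,4,0],[1,0,0,9,0],[1,0,-2,12,0],[1,-0.2,-6,12,0],[1,-0.4,-11,12,0],[1,-0.6,-16,12,0],[1,-0.8,-21,12,0],[1,-1,-26,12,0],[1,-1.2,-31,12,0],[1,-1.4,-36,12,0],[1,-1.6,-41,12,0],[1,-1.8,-46,12,0],[1,-1.9,-50,12,0],[1,-1.9,-53,12,0],[1,-1.9,-53.5,12,0],[1,-1.9,-53.5,12,0],[1,-1.9,-53.5,12,0]])

```text
time_s: 9.7
ee_pos: [0.5059, -0.3316, 0.3738]
eef_rot: [3.142, 0.0, 2.702]
force: [-0.6, 0.5, 0.7]
grip_width: 0.0004
grip_force: 0.0
```

```bash
python3 - <<'E'
from h import *
o=ctrl.get_obs(); print(o["time_s"],o["ee_pos"],o["force"])
c=grab("wrist"); save(c,"w3.png")
K=np.array([[c["fx"],0,c["cx"]],[0,c["fy"],c["cy"]],[0,0,1.]])
p=np.linalg.inv(c["wfc"])@np.array([.5059,-.3313,.05,1])
print(cv2.projectPoints(np.array([[p[0],-p[1],-p[2]]]),np.zeros(3),np.zeros(3),K,np.array(c["dist"],float))[0])
E
```

```text
9.7 [ 0.50589766 -0.33155893  0.37379079] [-0.63866541  0.5028236   0.70249192]
[[[319.24654529 230.17293407]]]
```

View pics/w3.png

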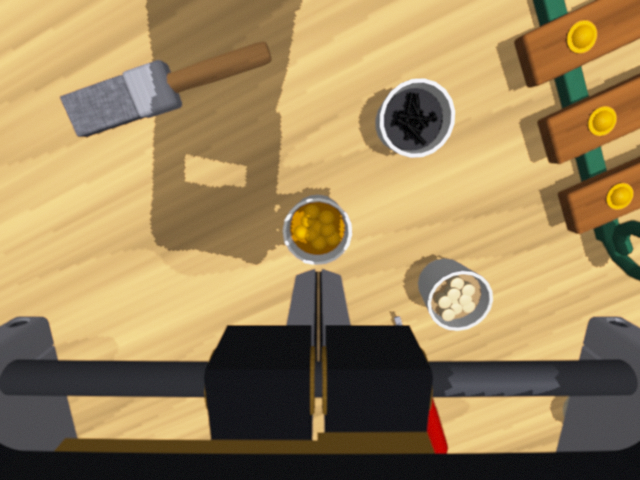

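The brass pot's rim is centred at (318,230) against a predicted (319,230). Descending to about 2 cm above the rim and holding.

Call:
servo_tool(motion=[[1,0,0,-4,0],[1,0,0,-7.5,0],[1,0,0,-9.5,0],[1,0,0,-10.3,0],[1,0,0,-10.3,0],[1,0,0,-10.3,0],[1,0,0,-10.3,0],[1,0,0,-10.3,0],[1,0,0,-10.3,0],[1,0,0,-10.3,0],[1,0,0,-10.3,0],[1,0,0,-10.3,0],[1,0,0,-10.3,0],[1,0,0,-10.3,0],[1,0,0,-10.3,0],[1,0,0,-10.3,0],[1,0,0,-10.3,0],[1,0,0,-10.3,0],[1,0,0,-10.3,0],[1,0,0,-10.3,0]])

```text
time_s: 12.25
ee_pos: [0.5057, -0.3326, 0.2706]
eef_rot: [-3.142, 0.0, 2.701]
force: [0.1, 0.2, 0.2]
grip_width: 0.0006
grip_force: 0.0
```

Call:
servo_tool(motion=[[1,0,0,0,0],[1,0,0,0,0],[1,0,0,0,0],[1,0,0,0,0]])

```text
time_s: 12.75
ee_pos: [0.5057, -0.3326, 0.2706]
eef_rot: [3.142, -0.0, 2.701]
force: [0.5, -0.5, -0.2]
grip_width: 0.0007
grip_force: 0.0
```

```bash
python3 -c "
from station import ctrl
o=ctrl.get_obs(); print(o['time_s'],o['ee_pos'],o['force']); print(ctrl.hand_in())"
```

```text
12.75 [ 0.5056743  -0.33256523  0.27062904] [ 0.49726912 -0.54319691 -0.19805056]
the job is handed in; nothing more can be done
None
```

I pressed the red button, pointed at the empty bolt hole and then at the brass-bolt pot for over two seconds each, and handed the job in at 12.75 s with the arm still pointing at the pot; no verdict came back.

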